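Pack the bracket plates in their tray

ROBOT

A 6-joint arm with a two-finger parallel gripper is mounted at the origin on a cart in front of the work surface, level with it; the furniture and walls round the work are solid. World frame = base frame: x ahead of the robot, y to its left, z up, the work surface at z = 0. Lengths are in m, angles in degrees, forces in N, time in s.
With the tool pointing down it reaches from about 0.425 to 1.125 m from the base axis. Payload 14.9 kg.
Tool frame: the origin (TCP) lies midway between the tips of the shut fingers; the grasp point (between the pads) lies bot.grip_depth behind it (bot.grip_depth is the distance from the TCP to the grasp point, in m); z points along the fingers, y is the direction in which the jaws open and shut (so a half turn about z gives the same grasp; the last joint's range is limited). The gripper opens to 91 mm and grips with 3 to 60 N. Pads are 32 mm wide; open, the fingers measure 118 mm over their backs; the gripper's body (76 mm by 178 mm) begins 60 mm behind the grasp point.
Start: joints at [-71.293, 21.709, 99.362, -0, 58.929, -1.908], TCP at [0.246, -0.655, 0.181] pointing down, gripper open.
Joint ranges: [-158.91, 158.91], [-42.39, 125.64], [0.06, 152.35], [-60.88, 240.88], [17.5, 164.5], [-176.32, 176.32]. Speed limits (degrees/s): [108.29, 108.29, 136.94, 180, 180, 180].

INTERFACE

Orientations are given as [roll, pitch, yaw] about the fixed x, y, z axes, in that order (R = Rz(yaw) Ry(pitch) Rx(roll)).
In Python, from plant import bot, get_image gives the robot as it stands. The module is installed in compiled form; this text tells all that it offers.
- The arm moves only by the tool play_rows, never from a script. Its argument "rows" is a list of rows, each an object with "dp": the shift along the world's x, y, z in units of 10 cm (1.0 is 10 cm), a list of three; "rot": the turn, a rotation vector about the world's x, y, z in units of 60 degrees (1.0 is 60 degrees), a list of three; "fingers": the opening, from 0 (shut) to 1 (fully open). In form: [{"dp": [x, y, z], "rot": [rx, ry, rz], "fingers": fingers}, ...]. A call has 1 to 12 rows; each row shifts and turns the commanded pose from where the row before left it; what a row does not reach is not made up. A row lasts 1/8 s, in which the tool goes at most 62.5 mm and 10.7 degrees, less where a joint would pass 70% of its speed; a pose out of reach is approached as far as the arm can. A call with a number of a shift or a turn outside -1 to 1 is refused whole. A call with a gripper value outside its range is refused whole. The fingers move at their own pace and stop on an object; "grip_force" is the grip in N (left out, the last holds). Time passes only in rows, so rows that do not move let the fingers close. It gives the time, the measured TCP pose, the force and the opening at its end, in the units of the state.
- bot.sense(): the state, without advancing time (a new reading comes with each control period).
- get_image(name): name is "side" or "top"; returns a dict with "image" (400x640x3 uint8, red, green, blue), "range_z" (400x640 float32, m along the optical axis (not along the pixel's ray), 0 where there is no reading), "fx", "fy", "cx", "cy" (pixels), "world_from_camera" (4x4, takes a point from camera to world coordinates). Camera axes: x right, y down, z forward; pixel columns grow to the right and rows downward; lengths in m; the calibration is good to about 2 mm. A picture is of the moment at which its call begins.
- bot.hand_in(): hands the job in, once; it reports no verdict.
The state is a dict: "t": time; "q": joint angles; "joint_velocities": joint speeds; "joint_torque": joint torques, N m; "eef_pos": TCP position; "ee_rot": TCP orientation; "force": force on the tool from outside, world axes, zero at the start; "wrist_torque": the same for the moment, N m; "grip_width": finger opening in m.
Only numpy, scipy, OpenCV 4.12 (cv2) and the standard library are available. Lean on these libraries where they do the work, as an engineer would, in place of code of your own. Each camera call takes 0.05 s, during which the arm holds its last target. There are 200 camera calls.

TASK

Put the two L-shaped bracket plates away in the small empty grey parts tray: turn them so that they nest into each other, and leave both lying flat on the tray's floor, inside its walls. Each has an upright lug to lift it by. The straight bracket plate does not belong in the tray; leave it where it lies.

Things in the scene. Friction and masses are not known exactly. Their poses are not given: they have to be found in the camera images.
- bracket_tray: Small empty shallow grey tray, fixed (not the big steel one behind). Outside 164 (x) x 100 (y) x 14 mm high; walls and floor 4 mm. Origin: centre of underside; z up. With even 9 mm gaps one plate's lug is at tray (-33, -16) mm, plate x along tray x; the other's at (+33, +16) mm, turned half a turn. Either plate may take either place.
- plate_a_lug (a point): One of two identical flat L-shaped dark steel plates, 6 mm thick, about 0.12 kg, with an upright lug to grip. Point: lug centre, 27 mm above the underside. Lug: 28 mm along x, 10 mm along y, from 6 to 48 mm above the underside. From this point, in the plate's axes (z up), the long arm covers x -36 to +60, y -21 to +11 mm; the foot of the L covers x -36 to -4, y +11 to +43 mm.
- plate_b_lug (a point): One of two identical flat L-shaped dark steel plates, 6 mm thick, about 0.12 kg, with an upright lug to grip. Point: lug centre, 27 mm above the underside. Lug: 28 mm along x, 10 mm along y, from 6 to 48 mm above the underside. From this point, in the plate's axes (z up), the long arm covers x -36 to +60, y -21 to +11 mm; the foot of the L covers x -36 to -4, y +11 to +43 mm.
- plate_straight_lug (a point): The straight bracket plate that must be left alone: 96 x 32 x 6 mm, with the same upright lug. The point is the lug's centre, 27 mm above the underside; x runs along the plate, which covers x -36 to +60 mm and y -16 to +16 mm.
There are look-alikes about, which are no part of the job. What is shaped like the part that bears plate_b_lug but orange is not meant.

How it is judged:
By the outcome, as a careful person would: the job done as asked, in the order asked, and still so for the second after the job is handed in, with the robot touching nothing.
It also fails if it takes over 58 s, if anything falls off the work surface, if the arm or the gripper's body presses on something with over 40 N, if the wrist force passes 120 N, or if a joint passes its speed limit or range.

## Working session

There is one attempt and no reset: what is moved stays moved. The work goes in short steps, Python scripts to look and compute and a tool call to move; the robot and the scene stay as the last step left them, time stands still between calls to the robot, and variables do not carry over. Pictures are saved under pics/ and viewed, on a budget of 10 in all, crops included, one or two more only if the job needs it, and the job is handed in when it is done.

Besides the shell and the picture viewer there is one more tool, called after "Call:" as name([rows], argument=value, ...), one row to a line, values as JSON. play_rows: Moves the arm, as the interface text tells. Its arguments: {"type":"object","properties":{"rows":{"type":"array"},"grip_force":{"type":"number"}},"required":["rows"]}

```bash
mkdir -p pics; cat > h.py <<'E'
import numpy as np, cv2
from plant import bot, get_image
def cloud(d):
    v,u=np.mgrid[0:400,0:640]; z=d["range_z"]
    p=np.stack([(u-d["cx"])/d["fx"]*z,(v-d["cy"])/d["fy"]*z,z],-1)
    T=np.array(d["world_from_camera"]); w=p@T[:3,:3].T+T[:3,3]; w[z==0]=np.nan
    return w
def save(d,n): cv2.imwrite("pics/"+n,d["image"][:,:,::-1])
E
python3 - <<'E'
from h import *
print(bot.grip_depth, bot.sense())
for n in("top","side"):
    d=get_image(n); save(d,n+"1.png"); np.savez(n+"1",w=cloud(d),im=d["image"]); print(np.round(d["world_from_camera"],3),d["fx"])
E
```

```text
0.0188 {'t': 0.0, 'q': array([-7.12936683e+01,  2.17385904e+01,  9.93943180e+01,  3.77953538e-04,
        5.89301937e+01, -1.90748206e+00]), 'joint_velocities': array([-0.12548606, -0.02227351,  0.01357488, -0.04175503, -0.01347948,
       -0.05551486]), 'joint_torque': array([-3.36536337e-03, -7.63724470e+01, -4.34356070e+01,  6.49388996e-02,
        4.25705162e-02, -1.16370379e-04]), 'eef_pos': array([ 0.24631155, -0.65477652,  0.18019852]), 'ee_rot': array([-1.79936944e+02, -2.42373203e-03,  2.06136172e+01]), 'force': array([-0.8169022 , -0.23960693, -0.37159457]), 'wrist_torque': array([-0.00724435, -0.03978575, -0.03357048]), 'grip_width': 0.09122498660765248}
[[ 0.004 -0.993  0.122  0.35 ]
 [-1.    -0.004 -0.005 -0.008]
 [ 0.006 -0.122 -0.993  1.272]
 [ 0.     0.     0.     1.   ]] 501.82460497509726
[[-0.969 -0.123  0.213  0.247]
 [-0.245  0.505 -0.828  0.935]
 [-0.006 -0.855 -0.519  0.622]
 [ 0.     0.     0.     1.   ]] 465.7916712135265
```

View pics/top1.png

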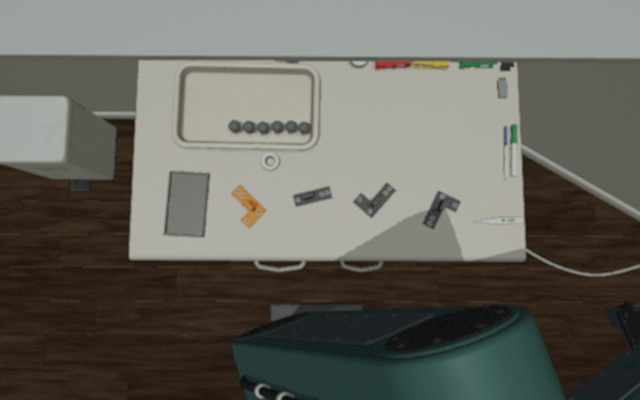

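View pics/side1.png

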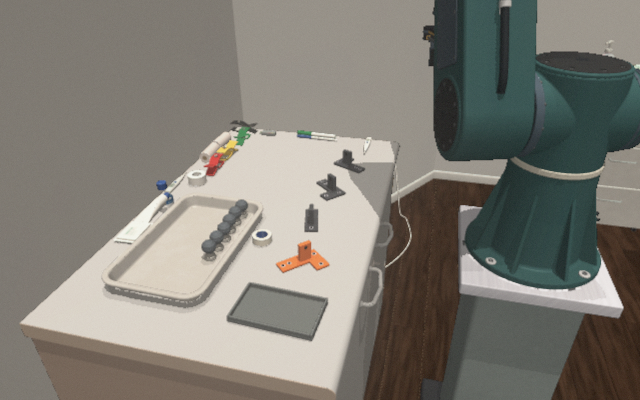

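The top view shows the grey tray at (187,204), the orange decoy at (248,206) and the straight plate at (312,197). The L plates are at (375,200) and (440,209), the second partly in the arm's shadow.

```bash
cat > fit.py <<'E'
from h import *
from scipy.optimize import minimize
L=np.array([[-36,-21],[60,-21],[60,11],[-4,11],[-4,43],[-36,43]])/1000
LUG=np.array([[-14,-5],[14,-5],[14,5],[-14,5]])/1000
TR=np.array([[-82,-50],[82,-50],[82,50],[-82,50]])/1000
S=8
def proj(d,P):
    T=np.linalg.inv(np.array(d["world_from_camera"])); c=P@T[:3,:3].T+T[:3,3]
    return np.c_[c[:,0]/c[:,2]*d["fx"]+d["cx"],c[:,1]/c[:,2]*d["fy"]+d["cy"]]
def tf(p,s,z):
    c,n=np.cos(p[2]),np.sin(p[2]); q=s@np.array([[c,n],[-n,c]])+p[:2]
    return np.c_[q,np.full(len(q),z)]
def render(d,p,kind,box,z0=0):
    m=np.zeros(((box[3]-box[1])*S,(box[2]-box[0])*S),np.uint8)
    def f(P): cv2.fillPoly(m,[np.round((proj(d,P)-[box[0]-.5,box[1]-.5])*S).astype(int)],1)
    if kind=="tray": f(tf(p,TR,.014)); return m
    f(tf(p,L,z0+.006)); f(tf(p,L,z0))
    a,b=proj(d,tf(p,LUG,z0+.048)),proj(d,tf(p,LUG,z0+.006))
    h=cv2.convexHull(np.r_[a,b].astype(np.float32))[:,0]
    cv2.fillPoly(m,[np.round((h-[box[0]-.5,box[1]-.5])*S).astype(int)],1)
    return m
def fit(d,box,thr,kind="L",n=8,inits=None,z0=0):
    g=d["image"].max(2)[box[1]:box[3],box[0]:box[2]]
    G=(cv2.resize(g,None,fx=S,fy=S,interpolation=cv2.INTER_CUBIC)<thr).astype(np.uint8)
    k,lab,st,_=cv2.connectedComponentsWithStats(G); G=(lab==1+st[1:,4].argmax()).astype(np.uint8)
    w=cloud(d)[box[1]:box[3],box[0]:box[2]]; c=np.nanmean(w[(g<thr)],0)[:2]
    def cost(p):
        m=render(d,p,kind,box,z0); return 1-(m&G).sum()/(m|G).sum()
    best=None
    for a in np.arange(n)*2*np.pi/n:
        r=minimize(cost,[*c,a],method="Nelder-Mead",options=dict(initial_simplex=np.array([[*c,a],[c[0]+.02,c[1],a],[c[0],c[1]+.02,a],[*c,a+.4]]),xatol=1e-4))
        r=minimize(cost,r.x,method="Nelder-Mead",options=dict(initial_simplex=r.x+np.array([[0,0,0],[.005,0,0],[0,.005,0],[0,0,.1]])))
        if best is None or r.fun<best.fun: best=r
    return best.x,best.fun,w
def lugtop(w,lo=.035):
    q=w[(w[...,2]>lo)&(w[...,2]<.06)]; return q.mean(0),len(q)
E
python3 - <<'E'
from fit import *
d=get_image("top"); g=d["image"].max(2)
print(g[200,345:405]); print(g[209,415:470]); print(g[204,155:220])
for box,t,k in(((345,172,405,226),80,"L"),((412,178,470,240),65,"L"),((155,160,220,248),140,"tray")):
    x,f,w=fit(d,box,t,k); print(k,np.round(x[:2],4),np.degrees(x[2])%360,f,lugtop(w) if k=="L" else (np.nanmedian(w[...,2][30:50,25:40])))
E
```

```text
[173 173 175 174 173 174 173 166 146 120  92  86 101 117 120 118 113  96
  83  82  82  80  84  90 105 106  97  80  68  74  78  81  82  80  74  76
  79  80  82  81  87 103 133 158 170 175 174 175 175 175 173 174 175 173
 175 174 174 175 175 174]
[174 174 174 174 175 175 175 175 173 172 171 172 164 145 115  77  58  50
  53  52  47  40  31  27  38  51  65  80  96 119 139 152 154 143 126 108
  96  86  81  78  84 110 146 168 174 173 174 174 173 175 174 173 173 173
 173]
[173 174 175 176 174 174 174 176 175 172 160 133 101  95 111 121 120 119
 120 119 120 121 119 120 118 119 119 119 120 120 119 120 121 119 118 120
 119 120 120 119 118 121 121 121 120 120 123 120 117 109  99 103 141 168
 176 176 175 174 175 175 175 174 175 175 174]
L [ 0.4599 -0.1477] 211.87889792120507 0.7527529041626331 (array([ 0.48639192, -0.15002276,  0.04631835]), 47)
L [ 0.478  -0.2825] 75.59213939923168 0.7308867667121419 (array([ 0.47666284, -0.3146545 ,  0.0455536 ]), 56)
tray [0.4819 0.3239] 177.51627584244298 0.03606652879321892 0.0027294674871112257
```

```bash
python3 - <<'E'
import re
s=open('fit.py').read()
s=s.replace('''G=(cv2.resize(g''','''w=cloud(d)[box[1]:box[3],box[0]:box[2]]
    if thr<1: g=np.nan_to_num(w[...,2])*-1000.; g=g.astype(np.float32); thr=-thr*1000
    G=(cv2.resize(g''')
open('fit.py','w').write(s)
E
python3 - <<'E'
from fit import *
d=get_image("top")
for box,t,k in(((345,172,405,226),130,"L"),((345,172,405,226),.003,"L"),((412,178,470,240),75,"L"),((412,178,470,240),.003,"L")):
    x,f,w=fit(d,box,t,k); print(k,t,np.round(x[:2],4),np.degrees(x[2])%360,f,lugtop(w))
g=w[...,2]; print(np.round(g[15:50:4,5:50:3]*1000))
E
```

```text
L 130 [ 0.4885 -0.1498] 318.65696681970485 0.056297593849597316 (array([ 0.48625681, -0.14992582,  0.04608472]), 48)
L 0.003 [ 0.4873 -0.1507] 318.7073855140121 0.22363540010598837 (array([ 0.48625681, -0.14992582,  0.04608472]), 48)
L 75 [ 0.4537 -0.2891] 331.4739125073596 0.6137762579384465 (array([ 0.47702512, -0.31475647,  0.04554882]), 56)
L 0.003 [ 0.478  -0.3161] 154.19472912519063 0.23074042871852474 (array([ 0.47702512, -0.31475647,  0.04554882]), 56)
[[-4.  0. -3. -3. -3. -1. -4.  4.  3. -6. -1. -2. -5. -4. -3.]
 [-3. -3. -1.  1.  2.  1.  3.  4.  7.  1.  3.  8. -4. -5. -4.]
 [ 0. -3.  1.  4. -4. -4.  3. 10. 14. 47. 44.  5.  7.  5.  2.]
 [-6. -5.  1. -1. -3.  5.  2.  6. 40. 48. -2.  8.  8.  5.  5.]
 [ 1. -0.  0. -4.  1.  7.  9. 24. 47. 45. -4.  4.  5.  6. -8.]
 [-1.  0.  1. -2.  5.  3.  3.  5.  7. -1. -0. -1. -4. -3.  1.]
 [-3.  3.  3.  9.  6.  9.  3.  6. -6. -2.  3. -6. -4. -1. -1.]
 [-6. -0.  4.  9.  8.  2.  6. -8. -3.  0. -1. -1. -0.  1. -0.]
 [-1. -3.  3. 12.  4.  6.  4. -3. -1.  1. -1. -2. -1. -2. -1.]]
```

A's lug is at (0.488, −0.150), yaw −41°. B's lug is at (0.477, −0.315), yaw 154°. The tray is at (0.482, 0.324), yaw about −2.5°. These agree with the picture, so I'm moving to above A.

Call:
play_rows([
  {"dp":[0.22,0.46,-0.05],"rot":[0,0,-0.094],"fingers":0.5},
  {"dp":[0.22,0.46,-0.05],"rot":[0,0,-0.094],"fingers":0.5},
  {"dp":[0.22,0.46,-0.05],"rot":[0,0,-0.094],"fingers":0.5},
  {"dp":[0.22,0.46,-0.05],"rot":[0,0,-0.094],"fingers":0.5},
  {"dp":[0.22,0.46,-0.05],"rot":[0,0,-0.094],"fingers":0.5},
  {"dp":[0.22,0.46,-0.05],"rot":[0,0,-0.094],"fingers":0.5},
  {"dp":[0.22,0.46,-0.05],"rot":[0,0,-0.094],"fingers":0.5},
  {"dp":[0.22,0.46,-0.05],"rot":[0,0,-0.094],"fingers":0.5},
  {"dp":[0.22,0.46,-0.05],"rot":[0,0,-0.094],"fingers":0.5},
  {"dp":[0.22,0.46,-0.05],"rot":[0,0,-0.094],"fingers":0.5},
  {"dp":[0.22,0.46,-0.05],"rot":[0,0,-0.094],"fingers":0.5},
  {"dp":[0,0,0],"rot":[0,0,0],"fingers":0.5},
])

```text
t: 1.7
eef_pos: [0.4891, -0.1468, 0.1255]
ee_rot: [180.0, 0.0, -41.3]
force: [0.1, -0.2, 1.0]
grip_width: 0.0454
```

```bash
python3 - <<'E'
from fit import *
s=bot.sense(); print(s['t'],s['eef_pos'],s['ee_rot'],s['q'],s['grip_width'])
d=get_image("top"); save(d,"top2.png")
print(d["image"].max(2)[195:240:5,412:470:4])
for t in(75,130):
  x,f,w=fit(d,(412,178,470,240),t,"L"); print(np.round(x[:2],4),np.degrees(x[2])%360,f,lugtop(w))
d=get_image("side"); save(d,"side2.png"); 
# joint tray fit in side view: outer top rim projected, using edges -> IoU
x,f,w=fit(d,(215,272,342,345),135,"tray"); print("tray side",x[:2],np.degrees(x[2])%360,f)
E
```

```text
1.7 [ 0.48911003 -0.14679731  0.12552444] [ 1.79996950e+02  2.89265959e-02 -4.12903971e+01] [-1.93260167e+01  9.26254166e+00  1.22666427e+02  1.07361205e-02
  4.80989999e+01  1.11957208e+02] 0.045437135514076146
[[ 43  59  66  55  42  79  79 120 124 139 178 180 179 181 180]
 [ 54  45  48  77  65  80  75  62  73  82  83  91 163 180 179]
 [ 67  58  52  46  68  85  83  54  85  85 108 119 176 181 180]
 [ 67  66  62  64  63  91  89  50 173 173 119 134 181 181 181]
 [ 65  67  62  50  47  99  91 139 182 181 180 181 180 181 181]
 [ 67  66  63  60  53 107  93 183 180 182 181 181 181 183 180]
 [ 68  66  65  60  99  99 170 182 182 181 181 180 179 180 179]
 [ 66  66  62  58  77 167 183 181 182 180 181 181 181 181 181]
 [ 67  71  66  61  85 182 181 181 180 180 181 181 181 181 181]]
[ 0.419  -0.1627] 0.0 1.0 (array([ 0.47698957, -0.31471267,  0.04540326]), 55)
[ 0.4585 -0.2707] 183.61808441570386 0.6383437892095358 (array([ 0.47698957, -0.31471267,  0.04540326]), 55)
tray side [0.47801778 0.339381  ] 176.87758784636515 0.5591300102688417
```

View pics/side2.png

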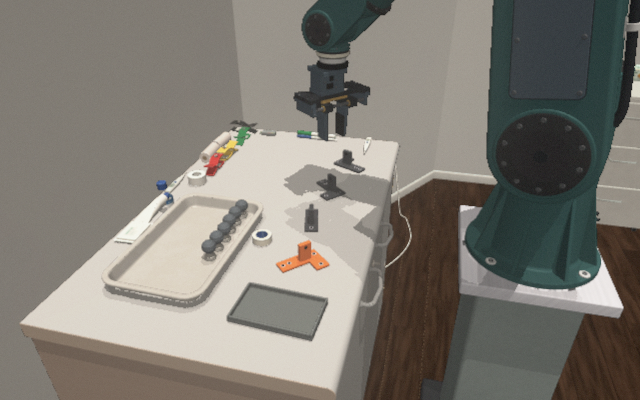

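The gripper is straight over A's lug, and the tray is visible at about (278,308). Descending to grasp.

Call:
play_rows([
  {"dp":[-0.01,-0.03,-0.3],"rot":[0,0,0],"fingers":0.5},
  {"dp":[0,0,-0.3],"rot":[0,0,0],"fingers":0.5},
  {"dp":[0,0,-0.3],"rot":[0,0,0],"fingers":0.5},
  {"dp":[0,0,-0.2],"rot":[0,0,0],"fingers":0.5},
  {"dp":[0,0,0],"rot":[0,0,0],"fingers":0},
  {"dp":[0,0,0],"rot":[0,0,0],"fingers":0},
  {"dp":[0,0,0],"rot":[0,0,0],"fingers":0},
  {"dp":[0,0,0],"rot":[0,0,0],"fingers":0},
  {"dp":[0,0,0],"rot":[0,0,0],"fingers":0},
], grip_force=25)

```text
t: 2.92
eef_pos: [0.4876, -0.1522, 0.0162]
ee_rot: [-180.0, -0.0, -41.4]
force: [-0.8, -0.7, 0.1]
grip_width: 0.0006
```

```bash
python3 - <<'E'
from fit import *
d=get_image("side"); im=d["image"].copy()
for p,c in(((.4819,.3239,np.radians(-2.5)),(255,0,0)),((.4785,.3245,np.radians(-2.5)),(0,255,0))):
    a=proj(d,tf(p,TR,.014)); print(np.round(a,1))
    cv2.polylines(im,[np.round(a*16).astype(int)],True,c,1,shift=4)
cv2.imwrite("pics/s3.png",cv2.resize(im[265:350,210:350],None,fx=5,fy=5)[:,:,::-1])
E
```

```text
[[327.4 295.4]
 [248.6 279.7]
 [226.2 314. ]
 [311.9 333. ]]
[[329.1 295.9]
 [250.1 280.2]
 [227.8 314.6]
 [313.7 333.6]]
```

View pics/s3.png

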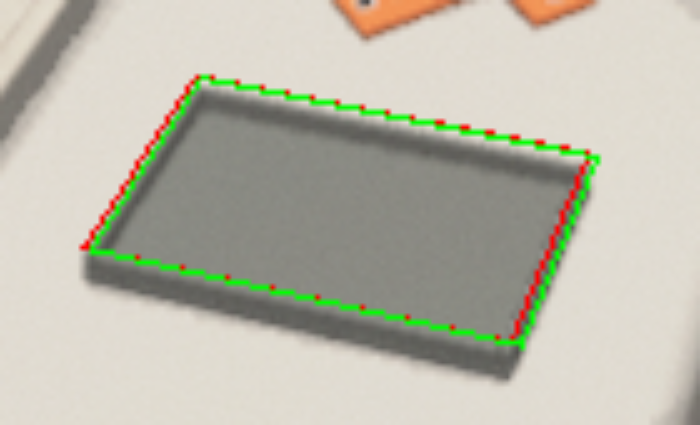

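The overlay puts the tray's far edge 2 px too far, so its y is nearer 0.326. The grip closed on nothing, so I'm looking at the jaws.

```bash
python3 - <<'E'
from fit import *
a=get_image("side")["image"][90:230,270:410]; b=get_image("top")["image"][150:260,330:490]
o=np.vstack([cv2.resize(a,(560,560))[140:460],np.pad(cv2.resize(b,None,fx=3.5,fy=3.5)[:280],((0,0),(0,0),(0,0)))])if 0 else np.hstack([cv2.resize(a,(400,400)),cv2.resize(b,(400,400*110//160)).repeat(1,0) if 0 else cv2.resize(b[:, 10:120],(400,400))])
cv2.imwrite("pics/g4.png",o[:,:,::-1]); print(bot.sense()['grip_width'])
E
```

```text
0.00030103910114311094
```

View pics/g4.png

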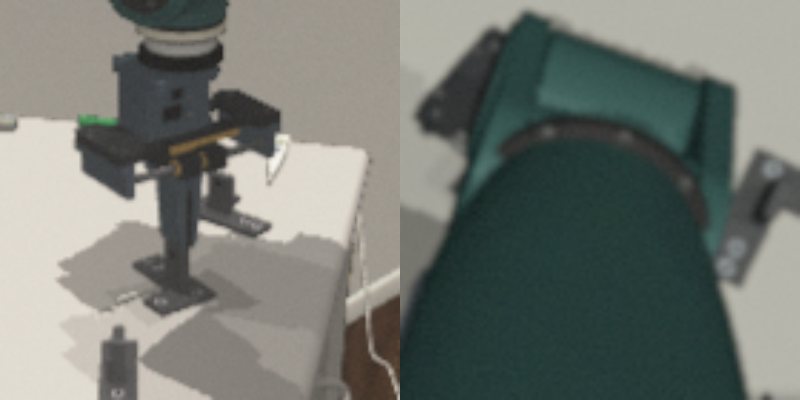

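```bash
python3 - <<'E'
from fit import *
s=bot.sense(); e=s['eef_pos']; print(e,s['ee_rot'],s['q'])
d=get_image("side"); w=cloud(d); print(proj(d,np.array([e,[.4885,-.15,.048]])))
for r in range(150,204,4): print(r,[tuple(np.round(w[r,c]*1000).astype(int)) for c in (328,331,334,337)], d["image"][r,331])
E
```

```text
[ 0.48751599 -0.15218136  0.01594058] [-1.79996976e+02 -6.91919094e-03 -4.14194292e+01] [-1.99511347e+01  2.05781614e+01  1.23970202e+02  4.85454775e-04
  3.54440907e+01  1.11467899e+02]
[[331.35806713 184.87281116]
 [330.93075543 174.69096961]]
150 [(np.int64(486), np.int64(-101), np.int64(142)), (np.int64(480), np.int64(-108), np.int64(139)), (np.int64(473), np.int64(-112), np.int64(138)), (np.int64(466), np.int64(-117), np.int64(137))] [99 85 65]
154 [(np.int64(495), np.int64(-141), np.int64(112)), (np.int64(484), np.int64(-130), np.int64(118)), (np.int64(477), np.int64(-134), np.int64(117)), (np.int64(471), np.int64(-142), np.int64(114))] [65 67 67]
158 [(np.int64(495), np.int64(-140), np.int64(101)), (np.int64(485), np.int64(-132), np.int64(106)), (np.int64(478), np.int64(-137), np.int64(104)), (np.int64(472), np.int64(-145), np.int64(101))] [65 69 69]
162 [(np.int64(495), np.int64(-144), np.int64(88)), (np.int64(484), np.int64(-129), np.int64(96)), (np.int64(478), np.int64(-138), np.int64(92)), (np.int64(471), np.int64(-143), np.int64(91))] [61 66 67]
166 [(np.int64(495), np.in
[... 1294 characters left out ...]
p.int64(477), np.int64(-139), np.int64(8)), (np.int64(470), np.int64(-144), np.int64(7))] [66 63 60]
194 [(np.int64(488), np.int64(-115), np.int64(8)), (np.int64(481), np.int64(-121), np.int64(5)), (np.int64(472), np.int64(-118), np.int64(8)), (np.int64(465), np.int64(-123), np.int64(7))] [83 81 78]
198 [(np.int64(484), np.int64(-96), np.int64(7)), (np.int64(477), np.int64(-104), np.int64(3)), (np.int64(471), np.int64(-111), np.int64(0)), (np.int64(462), np.int64(-110), np.int64(2))] [79 77 76]
202 [(np.int64(482), np.int64(-90), np.int64(-2)), (np.int64(474), np.int64(-87), np.int64(1)), (np.int64(467), np.int64(-94), np.int64(-2)), (np.int64(459), np.int64(-92), np.int64(1))] [204 197 186]
```

```bash
python3 - <<'E'
from fit import *
d=get_image("side")
print(proj(d,np.array([[.4891,-.1468,.1255],[.4891,-.1468,.155],[.4891,-.1468,.1]])))
a=cv2.imread("pics/side2.png")[80:210,280:400]; b=d["image"][80:210,280:400,::-1]
for i in(a,): cv2.circle(i,tuple(np.round(proj(d,np.array([[.4891,-.1468,.1255]]))[0]-[280,80]).astype(int)),1,(0,0,255),-1)
b=b.copy();cv2.circle(b,(51,105),0,(0,0,255),-1)
cv2.imwrite("pics/g5.png",np.hstack([cv2.resize(i,None,fx=3.3,fy=4,interpolation=cv2.INTER_NEAREST) for i in(a,b)]))
E
```

```text
[[330.69389932 148.54747968]
 [330.792594   137.92781991]
 [330.61058632 157.51205313]]
```

View pics/g5.png

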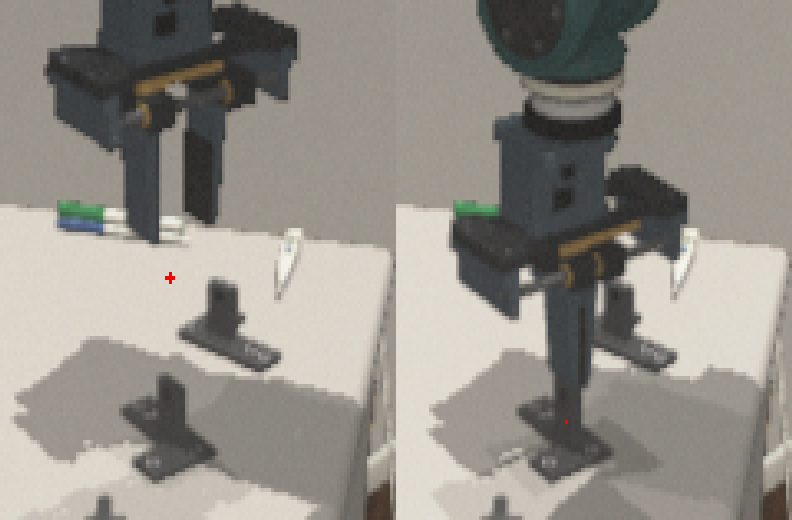

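Pictures 5 and 6 show the real fingertips ending about 30 mm higher than the reported TCP, both in the air and now at the lug's top. I'll treat true tip z as reported + 0.031. Open, descend 30 mm and close again.

Call:
play_rows([
  {"dp":[0,0,0.05],"rot":[0,0,0],"fingers":0.5},
  {"dp":[0,0,0],"rot":[0,0,0],"fingers":0.5},
  {"dp":[0,0,0],"rot":[0,0,0],"fingers":0.5},
  {"dp":[0,0,-0.1],"rot":[0,0,0],"fingers":0.5},
  {"dp":[0,0,-0.1],"rot":[0,0,0],"fingers":0.5},
  {"dp":[0,0,-0.15],"rot":[0,0,0],"fingers":0.5},
  {"dp":[0,0,0],"rot":[0,0,0],"fingers":0.5},
])

```text
t: 4.05
eef_pos: [0.4864, -0.1518, -0.0157]
ee_rot: [179.9, 0.1, -41.4]
force: [0.2, 0.1, -0.5]
grip_width: 0.0455
```

Call:
play_rows([
  {"dp":[0,0,0],"rot":[0,0,0],"fingers":0},
  {"dp":[0,0,0],"rot":[0,0,0],"fingers":0},
  {"dp":[0,0,0],"rot":[0,0,0],"fingers":0},
  {"dp":[0,0,0],"rot":[0,0,0],"fingers":0},
  {"dp":[0,0,0],"rot":[0,0,0],"fingers":0},
])

```text
t: 4.68
eef_pos: [0.4877, -0.1523, -0.0139]
ee_rot: [-180.0, -0.0, -41.4]
force: [0.2, 1.2, 3.6]
grip_width: 0.0098
```

Gripped: the width is 9.8 mm, matching the lug. Lifting and carrying to the tray.

Call:
play_rows([
  {"dp":[0,0,0.3],"rot":[0,0,0],"fingers":0},
  {"dp":[0,0,0.5],"rot":[0,0,0],"fingers":0},
  {"dp":[0.1,0.5,0.1],"rot":[0,0,0.072],"fingers":0},
  {"dp":[0.1,0.51,0],"rot":[0,0,0.072],"fingers":0},
  {"dp":[0.1,0.52,0],"rot":[0,0,0.072],"fingers":0},
  {"dp":[0.1,0.52,0],"rot":[0,0,0.072],"fingers":0},
  {"dp":[-0.16,0.52,0],"rot":[0,0,0.072],"fingers":0},
  {"dp":[-0.16,0.52,0],"rot":[0,0,0.072],"fingers":0},
  {"dp":[-0.16,0.52,0],"rot":[0,0,0.072],"fingers":0},
  {"dp":[-0.16,0.5,0],"rot":[0,0,0.072],"fingers":0},
  {"dp":[-0.16,0.5,0],"rot":[0,0,0.072],"fingers":0},
  {"dp":[0,0,0],"rot":[0,0,0],"fingers":0},
])

```text
t: 6.18
eef_pos: [0.4464, 0.3113, 0.0758]
ee_rot: [-180.0, -0.0, -2.3]
force: [-0.2, -1.1, -1.2]
grip_width: 0.0101
```

```bash
python3 - <<'E'
from fit import *
s=bot.sense(); e=s['eef_pos']; print(e,s['ee_rot'],s['grip_width'],s['force'])
d=get_image("side"); save(d,"side6.png")
im=d["image"].copy()
p=(e[0],e[1]+.002,np.radians(-2.5))
for z in(e[2]+.0139,): cv2.polylines(im,[np.round(proj(d,tf(p,L,z))*16).astype(int)],True,(255,0,0),1,shift=4)
cv2.imwrite("pics/g6.png",cv2.resize(im[160:350,190:390],None,fx=3,fy=3)[:,:,::-1])
d=get_image("top"); x,f,w=fit(d,(412,178,470,240),130,"L"); print(np.round(x[:2],4),np.degrees(x[2])%360,f,lugtop(w))
E
```

```text
[0.44638954 0.31128571 0.0757786 ] [-1.79988633e+02 -3.49247585e-03 -2.28905735e+00] 0.010070987468825123 [-0.15472485 -1.07970393 -1.23766284]
[ 0.4786 -0.3143] 153.49191027427463 0.10306702185341476 (array([ 0.47701658, -0.31470467,  0.04516838]), 57)
```

View pics/g6.png

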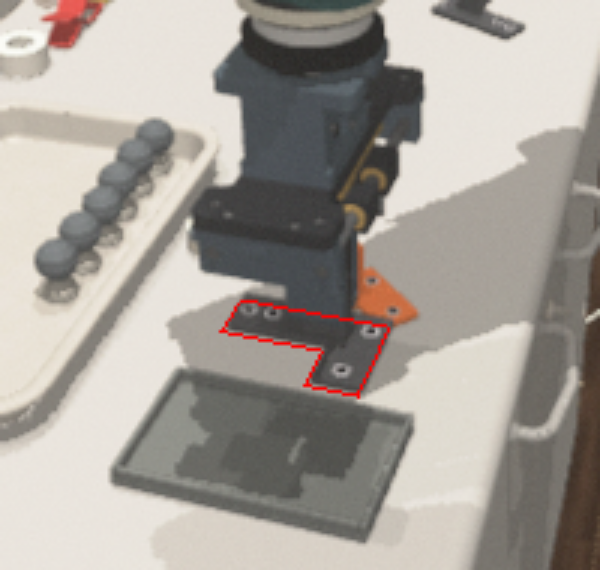

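The plate hangs exactly on the predicted outline. B, now out of the shadow, refits at (0.4786, −0.3143), yaw 153.5°. Lowering A.

Call:
play_rows([
  {"dp":[0.015,-0.02,-0.35],"rot":[0,0,0],"fingers":0},
  {"dp":[0,0,-0.3],"rot":[0,0,0],"fingers":0},
  {"dp":[0,0,-0.1],"rot":[0,0,0],"fingers":0},
  {"dp":[0,0,-0.05],"rot":[0,0,0],"fingers":0},
  {"dp":[0,0,-0.04],"rot":[0,0,0],"fingers":0},
  {"dp":[0,0,0],"rot":[0,0,0],"fingers":0},
  {"dp":[0,0,0],"rot":[0,0,0],"fingers":0},
])

```text
t: 7.15
eef_pos: [0.4493, 0.307, -0.0076]
ee_rot: [-180.0, -0.0, -2.5]
force: [0.1, 0.1, -0.9]
grip_width: 0.01
```

Call:
play_rows([
  {"dp":[0,0.01,-0.015],"rot":[0,0,0],"fingers":0},
  {"dp":[0,0,-0.01],"rot":[0,0,0],"fingers":0},
  {"dp":[0,0,0],"rot":[0,0,0],"fingers":0},
  {"dp":[0,0,0],"rot":[0,0,0],"fingers":0.2},
  {"dp":[0,0,0],"rot":[0,0,0],"fingers":0.35},
  {"dp":[0,0,0],"rot":[0,0,0],"fingers":0.35},
  {"dp":[0,0,0.3],"rot":[0,0,0],"fingers":0.35},
  {"dp":[0,0,0.5],"rot":[0,0,0],"fingers":0.35},
  {"dp":[0,0,0.2],"rot":[0,0,0],"fingers":0.5},
])

```text
t: 8.28
eef_pos: [0.4499, 0.3084, 0.0918]
ee_rot: [-179.9, -0.1, -2.5]
force: [0.4, 0.4, -0.2]
grip_width: 0.0389
```

Call:
play_rows([
  {"dp":[0.12,-0.52,0],"rot":[0,0,-0.033],"fingers":0.5},
  {"dp":[0.12,-0.52,0],"rot":[0,0,-0.033],"fingers":0.5},
  {"dp":[0.12,-0.52,0],"rot":[0,0,-0.033],"fingers":0.5},
  {"dp":[0.12,-0.52,0],"rot":[0,0,-0.033],"fingers":0.5},
  {"dp":[0.12,-0.52,0],"rot":[0,0,-0.033],"fingers":0.5},
  {"dp":[0.12,-0.52,0],"rot":[0,0,-0.033],"fingers":0.5},
  {"dp":[-0.07,-0.52,0],"rot":[0,0,-0.033],"fingers":0.5},
  {"dp":[-0.07,-0.52,0],"rot":[0,0,-0.033],"fingers":0.5},
  {"dp":[-0.07,-0.52,0],"rot":[0,0,-0.033],"fingers":0.5},
  {"dp":[-0.07,-0.52,0],"rot":[0,0,-0.033],"fingers":0.5},
  {"dp":[-0.07,-0.52,0],"rot":[0,0,-0.033],"fingers":0.5},
  {"dp":[-0.07,-0.52,0],"rot":[0,0,-0.037],"fingers":0.5},
])

```text
t: 9.78
eef_pos: [0.4785, -0.318, 0.0894]
ee_rot: [-180.0, -0.0, -26.6]
force: [0.7, 0.3, -0.3]
grip_width: 0.0455
```

Call:
play_rows([
  {"dp":[0,0,0],"rot":[0,0,0],"fingers":0.5},
  {"dp":[0,0,0],"rot":[0,0,0],"fingers":0.5},
])

```text
t: 10.02
eef_pos: [0.4787, -0.3158, 0.089]
ee_rot: [-180.0, 0.0, -26.6]
force: [0.8, 0.3, -0.1]
grip_width: 0.0455
```

```bash
python3 - <<'E'
from fit import *
d=get_image("top"); save(d,"top7.png")
for b in((158,165,215,244),): 
  for t in (85,95):
    x,f,w=fit(d,b,t,"L",z0=.004); print("A",np.round(x[:2],4),np.degrees(x[2])%360,f,lugtop(w,.04))
print([bot.sense()['eef_pos'] for _ in range(3)])
E
```

```text
A [0.4608 0.2623] 109.32347991588432 0.6940395205701329 (array([0.44648173, 0.30533549, 0.04988395]), 57)
A [0.4477 0.3061] 355.9969303206939 0.3182928484190528 (array([0.44648173, 0.30533549, 0.04988395]), 57)
[array([ 0.47877646, -0.31535061,  0.08908646]), array([ 0.47877646, -0.31535061,  0.08908646]), array([ 0.47877646, -0.31535061,  0.08908646])]
```

Call:
play_rows([
  {"dp":[0,0,-0.3],"rot":[0,0,0],"fingers":0.5},
  {"dp":[0,0,-0.3],"rot":[0,0,0],"fingers":0.5},
  {"dp":[0,0,-0.25],"rot":[0,0,0],"fingers":0.5},
  {"dp":[0,0,-0.18],"rot":[0,0,0],"fingers":0.5},
  {"dp":[0,0,0],"rot":[0,0,0],"fingers":0.3},
  {"dp":[0,0,0],"rot":[0,0,0],"fingers":0},
  {"dp":[0,0,0],"rot":[0,0,0],"fingers":0},
  {"dp":[0,0,0],"rot":[0,0,0],"fingers":0},
  {"dp":[0,0,0],"rot":[0,0,0],"fingers":0},
  {"dp":[0,0,0],"rot":[0,0,0],"fingers":0},
])

```text
t: 11.32
eef_pos: [0.4794, -0.3164, -0.013]
ee_rot: [180.0, -0.0, -26.6]
force: [0.8, 1.4, 7.1]
grip_width: 0.0099
```

```bash
python3 - <<'E'
from fit import *
print(bot.sense()['eef_pos'])
d=get_image("top"); o=[]
im=cv2.resize(d["image"],None,fx=8,fy=8,interpolation=cv2.INTER_CUBIC)
def dr(s,z,p,c): cv2.polylines(im,[np.round(((proj(d,tf(p,s,z))+.5)*8)*4).astype(int)],True,c,1,shift=2)
dr(TR,.014,(.482,.3245,np.radians(-2.5)),(255,0,0)); dr(L,.010,(.448,.3065,np.radians(-2.5)),(0,255,0)); dr(LUG,.052,(.448,.3065,np.radians(-2.5)),(0,255,0))
a=im[162*8:242*8,155*8:222*8]
d=get_image("side"); im=cv2.resize(d["image"],None,fx=8,fy=8,interpolation=cv2.INTER_CUBIC)
dr(TR,.014,(.482,.3265,np.radians(-2.5)),(255,0,0)); dr(L,.010,(.448,.3085,np.radians(-2.5)),(0,255,0)); dr(LUG,.052,(.448,.3085,np.radians(-2.5)),(0,255,0))
b=im[262*8:342*8,215*8:335*8]
h=500; cv2.imwrite("pics/g8.png",np.hstack([cv2.resize(a,(300,358)),cv2.resize(b,(500,358))])[:,:,::-1])
E
```

```text
[ 0.47935978 -0.31644647 -0.01296739]
```

View pics/g8.png

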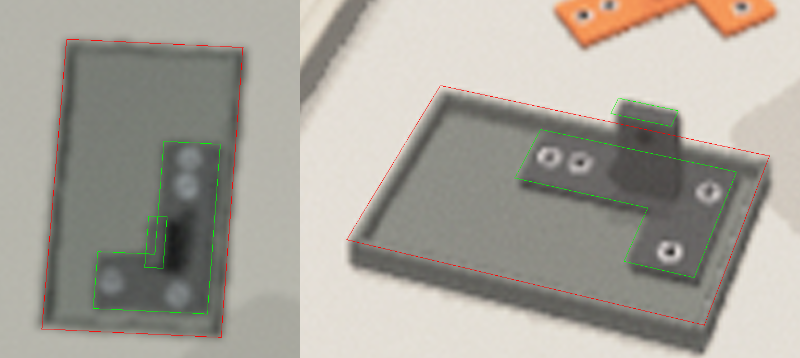

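Grasp of B is good (9.9 mm). In the tray, A lies flat: about 9 mm clear at its −x end and about 5 mm at the −y wall. That leaves B room, so I'll place B 1.5 mm towards −y.

Call:
play_rows([
  {"dp":[0,0,0.3],"rot":[0,0,0],"fingers":0},
  {"dp":[0,0,0.5],"rot":[0,0,0],"fingers":0},
  {"dp":[0.1,0.5,0.1],"rot":[0,0,0.033],"fingers":0},
  {"dp":[0.1,0.55,0],"rot":[0,0,0.033],"fingers":0},
  {"dp":[0.1,0.55,0],"rot":[0,0,0.033],"fingers":0},
  {"dp":[0.1,0.55,0],"rot":[0,0,0.033],"fingers":0},
  {"dp":[0.1,0.55,0],"rot":[0,0,0.033],"fingers":0},
  {"dp":[0.1,0.55,0],"rot":[0,0,0.033],"fingers":0},
  {"dp":[0,0.55,0],"rot":[0,0,0.033],"fingers":0},
  {"dp":[0,0.55,0],"rot":[0,0,0.033],"fingers":0},
])

```text
t: 12.68
eef_pos: [0.5388, 0.1206, 0.0765]
ee_rot: [-180.0, -0.0, -10.6]
force: [1.0, -0.2, -2.1]
grip_width: 0.0097
```

Call:
play_rows([
  {"dp":[-0.05,0.55,0],"rot":[0,0,0.033],"fingers":0},
  {"dp":[-0.05,0.55,0],"rot":[0,0,0.033],"fingers":0},
  {"dp":[-0.05,0.55,0],"rot":[0,0,0.034],"fingers":0},
  {"dp":[-0.07,0.55,0],"rot":[0,0,0.033],"fingers":0},
  {"dp":[0,0,0],"rot":[0,0,0],"fingers":0},
  {"dp":[0,0,0],"rot":[0,0,0],"fingers":0},
  {"dp":[0,0,0],"rot":[0,0,0],"fingers":0},
])

```text
t: 13.55
eef_pos: [0.517, 0.3376, 0.0763]
ee_rot: [180.0, 0.0, -2.8]
force: [-0.4, -0.8, -2.0]
grip_width: 0.01
```

```bash
python3 - <<'E'
from fit import *
s=bot.sense(); e=s['eef_pos']; print(e,s['ee_rot'],s['grip_width'])
d=get_image("side"); im=d["image"].copy()
p=(e[0]-.001,e[1],np.radians(177.5)); cv2.polylines(im,[np.round(proj(d,tf(p,L,e[2]+.0135))*16).astype(int)],True,(255,0,0),1,shift=4)
cv2.imwrite("pics/g9.png",cv2.resize(im[200:350,190:350],None,fx=4,fy=4)[:,:,::-1])
E
```

```text
[0.51702666 0.33763514 0.07625887] [ 1.79982133e+02  2.03064775e-02 -2.80197140e+00] 0.009982710546247608
```

View pics/g9.png

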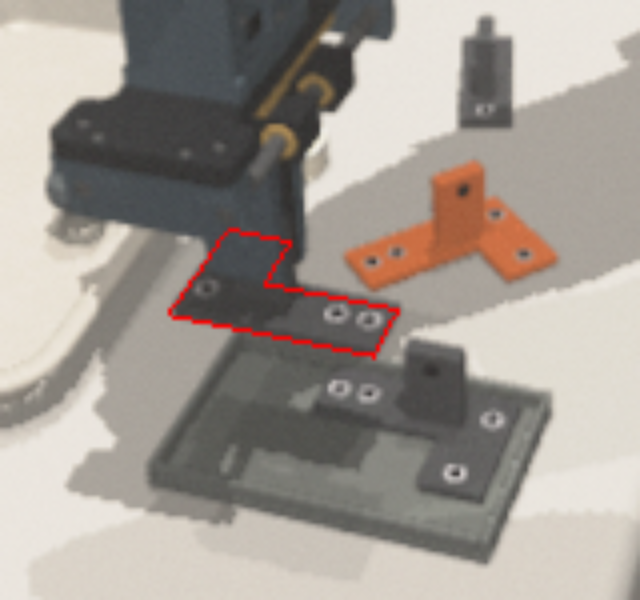

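B hangs on its predicted outline above its place, with A flat below it. Lowering.

Call:
play_rows([
  {"dp":[0,0.01,-0.35],"rot":[0,0,0],"fingers":0},
  {"dp":[0,0,-0.3],"rot":[0,0,0],"fingers":0},
  {"dp":[0,0,-0.1],"rot":[0,0,0],"fingers":0},
  {"dp":[0,0,-0.05],"rot":[0,0,0],"fingers":0},
  {"dp":[0,0,-0.04],"rot":[0,0,0],"fingers":0},
  {"dp":[0,0,0],"rot":[0,0,0],"fingers":0},
  {"dp":[0,0,0],"rot":[0,0,0],"fingers":0},
])

```text
t: 14.48
eef_pos: [0.5173, 0.34, -0.0071]
ee_rot: [-180.0, -0.0, -2.7]
force: [0.4, -0.2, -1.2]
grip_width: 0.0103
```

Call:
play_rows([
  {"dp":[0,-0.01,-0.015],"rot":[0,0,0],"fingers":0},
  {"dp":[0,0,-0.01],"rot":[0,0,0],"fingers":0},
  {"dp":[0,0,0],"rot":[0,0,0],"fingers":0},
  {"dp":[0,0,0],"rot":[0,0,0],"fingers":0.2},
  {"dp":[0,0,0],"rot":[0,0,0],"fingers":0.35},
  {"dp":[0,0,0],"rot":[0,0,0],"fingers":0.35},
  {"dp":[0,0,0.3],"rot":[0,0,0],"fingers":0.35},
  {"dp":[0,0,0.5],"rot":[0,0,0],"fingers":0.35},
  {"dp":[0,-0.4,0.4],"rot":[0,0,0],"fingers":0.5},
  {"dp":[0,-0.6,0],"rot":[0,0,0],"fingers":0.5},
  {"dp":[0,-0.6,0],"rot":[0,0,0],"fingers":0.5},
  {"dp":[0,-0.6,0],"rot":[0,0,0],"fingers":0.5},
])

```text
t: 15.98
eef_pos: [0.5168, 0.1171, 0.11]
ee_rot: [-180.0, -0.0, -2.7]
force: [1.3, -0.6, 0.0]
grip_width: 0.0452
```

Call:
play_rows([
  {"dp":[0,-0.6,0],"rot":[0,0,0],"fingers":0.5},
  {"dp":[0,-0.6,0],"rot":[0,0,0],"fingers":0.5},
  {"dp":[0,0,0],"rot":[0,0,0],"fingers":0.5},
  {"dp":[0,0,0],"rot":[0,0,0],"fingers":0.5},
])

```text
t: 16.48
eef_pos: [0.5169, -0.0011, 0.1098]
ee_rot: [-180.0, 0.0, -2.8]
force: [-0.7, 0.4, -0.3]
grip_width: 0.0457
```

```bash
python3 - <<'E'
from fit import *
t=get_image("top"); s=get_image("side"); w=cloud(s)
for b in((155,160,222,250),): print(lugtop(cloud(t)[b[1]:b[3],b[0]:b[2]],.042))
o=np.hstack([cv2.resize(t["image"][155:245,150:225],(330,396),interpolation=cv2.INTER_CUBIC),cv2.resize(s["image"][255:345,220:335],(460,396),interpolation=cv2.INTER_CUBIC)])
cv2.imwrite("pics/g10.png",o[:,:,::-1])
E
```

```text
(array([0.47940173, 0.32042136, 0.04993979]), 118)
```

View pics/g10.png

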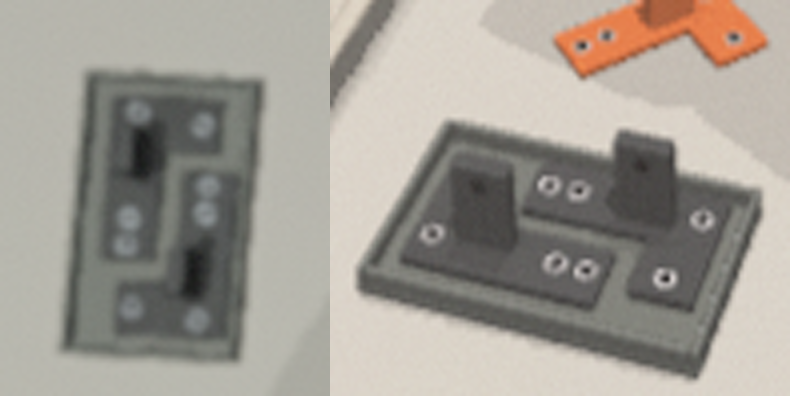

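Both L plates lie flat and nested inside the walls, with gaps all round, and the arm is clear. Handing in.

```bash
python3 -c "
from plant import bot
print(bot.hand_in())"
```

```text
the job is handed in; nothing more can be done
None
```

Both L-shaped plates are in the grey tray, turned half a turn to each other so they nest. The last pictures show them flat on the floor, inside the walls and not touching. I handed the job in at about 16.5 s of the 58 s, with the arm clear. I never moved the straight plate or the orange look-alike.

Three checks failed or disagreed:
- **Fingertip height:** the fingertips really sit about 31 mm higher than the reported TCP. The first grasp of plate A closed on air because of this. I corrected for it and regripped without disturbing the plate.
- **Tray position:** the two cameras disagreed on the tray's position by about 2 mm. Plate A therefore lies about 4 mm off its ideal place, with roughly 5 mm to the near wall instead of 9 mm. I shifted plate B by 1.5 mm towards the same wall.
- **Final lug height:** the average of the lug-top depth readings was 50 mm. A plate flat on the 4 mm floor should read 52 mm. The cameras read plates lying on the table about 2 mm low in the same way, so I took this as flat.

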